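Torque a mower spark plug to the click and park the wrench

ROBOT

A 7-joint arm with a two-finger parallel gripper is mounted at the origin on the work surface. World frame = base frame: x ahead of the robot, y to its left, z up, the work surface at z = 0. Lengths are in m, angles in rad, forces in N, time in s.
With the tool pointing down it reaches from about 0.35 to 0.9 m from the base axis. Payload 8.1 kg.
Tool frame: the origin (TCP) lies midway between the tips of the shut fingers; the grasp point (between the pads) lies arm.grasp_offset behind it (arm.grasp_offset is the distance from the TCP to the grasp point, in m); z points along the fingers, y is the line along which they close (so a half turn about z gives the same grasp; the last joint's range is limited). The gripper opens to 92 mm and grips with 3 to 60 N. Pads are 19 mm wide; open, the fingers measure 130 mm over their backs; the gripper's body (75 mm by 190 mm) begins 47 mm behind the grasp point.
Start: joints at [-1.22, 0.434, 0.025, 1.573, -0.012, 1.134, -0.075], TCP at [0.274, 0.562, 0.227] pointing down, gripper open.
Joint ranges: [-2.62, 2.62], [-0.44, 2.09], [-1.27, 1.32], [0.08, 2.57], [-1.32, 4.46], [0.12, 2], [-2.74, 2.74]. Speed limits (rad/s): [2.22, 2.22, 3.01, 3.01, 3.14, 3.14, 3.14].

INTERFACE

Orientations are given as a rotation vector (axis times angle).
In Python, from cell import observe, imaging, arm gives the robot as it stands.
- The arm moves only by the tool apply_moves, never from a script. Its argument "commands" is a list of rows, each a list of 5 numbers: the opening in per cent of the stroke, from 0 (shut) to 100 (fully open), then the shift along the world's x, y, z in units of 0.06 m (1.0 is 0.06 m), then the turn about the world's z in units of 0.5 rad (1.0 is 0.5 rad). A call has 1 to 12 rows; each row shifts and turns the commanded pose from where the row before left it; what a row does not reach is not made up. A row lasts 1/8 s, in which the tool goes at most 62.5 mm and 10.7 degrees, less where a joint would pass 70% of its speed; a pose out of reach is approached as far as the arm can. A call with a number of a shift or a turn outside -1 to 1 is refused whole. A call with a gripper value outside its range is refused whole. The fingers move at their own pace and stop on an object; "newtons" is the grip in N (left out, the last holds). Time passes only in rows, so rows that do not move let the fingers close. It gives the time, the measured TCP pose, the force, the opening and the grip force at its end, in the units of the state.
- observe(): the state, without advancing time (a new reading comes with each control period).
- imaging.get_image(name): name is "scene" or "top"; returns (picture, depth): 384x512x3 uint8, red, green, blue; 384x512 float32, m along the optical axis (not along the pixel's ray), 0 where there is no reading.
- imaging.camera_params(name): a dict with "camera_matrix" (3x3 intrinsics, pixels), "dist" ([k1, k2, p1, p2, k3] as OpenCV has them; the pictures are not rectified), "origin" and "rotation" of the camera in the world. Camera axes: x right, y up, looking along -z (the intrinsics and any distortion apply to the point x, -y, -z); pixel columns grow to the right and rows downward; lengths in m; the calibration is good to about 2 mm. A picture is of the moment at which its call begins. camera_params takes no time and is no camera call.
- arm.sign_off(): hands the job in; it is judged then, once.
The state is a dict: "clock": time; "joints": joint angles; "dq": joint speeds; "joint_efforts": joint torques, N m; "position": TCP position; "ee_rot": TCP orientation; "force": force on the tool from outside, world axes, zero at the start; "ft_torque": the same for the moment, N m; "width": opening from 0.0 (shut) to 1.0 (fully open); "gripper_force": force on a finger pad.
Only numpy, scipy, OpenCV 4.12 (cv2) and the standard library are available. Lean on these libraries where they do the work, as an engineer would, in place of code of your own. Each camera call takes 0.05 s, during which the arm holds its last target. There are 200 camera calls.

TASK

The click-type torque wrench is already on the spark plug of the mower cylinder head. Swing its handle clockwise (seen from above) until the plug seats and the handle clearly breaks over at its hinge, and stop there without forcing it on past the click; then swing the handle back anticlockwise, leave it straight and parked above the yellow rest pad, and let go. Do not disturb the jar, pot, bowl and tin lid.

Things in the scene. Friction and masses are not known exactly. Their poses are not given: they have to be found in the camera images.
- fixture: Mower cylinder head: finned aluminium block 104 x 104 mm, 62 mm high, bolted on a dark steel plate 150 x 200 x 12 mm, all fixed to the bench. Origin on the bench right under the spark plug; x and y along the plate's edges, z up; the plate reaches 75 mm to each side along x, from 75 mm (-y) to 125 mm (+y) along y.
- plug_axis (a point): Point on the upright axis of spark plug and socket, 125 mm above the bench, the height of the wrench's centre line; the wrench turns about this axis. The plug seats somewhere 0.1 to 0.7 rad clockwise of where the handle starts: this differs each time and cannot be seen, only felt.
- wrench_head: Steel ratchet head of the torque wrench, captive on the plug: 40 mm round, 26 mm high, top 138 mm above the bench. Origin on the plug axis at 125 mm height, x points out towards the handle, z up. It turns with a light drag (about 1.2 N at the grip) back anticlockwise at any time, and clockwise until the plug seats and it stands firm. It stays where it is left.
- grip (a point): Centre of the black rubber grip of the handle, 180 mm from the plug axis when straight, 125 mm above the bench; x outward along the handle, z up. The grip is a level bar 28 mm in diameter, 105 mm long (130 to 235 mm from the plug axis), to be taken or pushed from above; the steel shaft between it and the head is 18 mm thick.
- hinge (a point): Break-over hinge of the handle at the red collar, 45 mm from the plug axis, 125 mm above the bench. A spring holds the handle straight. With the plug seated it breaks over clockwise at some 10 to 12 N across the grip's centre; the force then stops rising and stays so over the free travel (0.12 rad, 16 mm at the grip). 0.05 rad (7 mm) is a clear click. Eased off, it springs straight.
- shaft (a point): Point on the handle shaft's centre line, 100 mm from the plug axis when straight, 125 mm above the bench; it comes over the rest pad when parked.
- rest (a point): Centre of the top of the yellow rest pad (50 mm along the handle's sweep, 22 mm along the parked handle) on a steel post fixed to the plate: 100 mm from the plug axis, 113 mm above the bench, 3 mm under the shaft that swings freely over it. It lies anticlockwise of where the handle starts.
- insert_mark (a point): Red paint line on the brass thread insert (64 mm disc) under the socket, 30 mm from the plug axis, 68 mm above the bench. It stays still unless the plug is over-tightened: at the end of the handle's free travel the wrench is a solid lever, and some 15 to 18 N at the grip turns the insert and ruins the head.
- mustard_jar: Glass mustard jar with yellow twist cap, 68 mm in diameter, 105 mm high, loose on the bench; origin centre of underside. A bystander.
- plant_pot: Black plastic plant pot, 100 mm in diameter, 85 mm high, loose; origin centre of underside. A bystander.
- bowl: Small white ceramic bowl, 100 mm in diameter, 40 mm high, loose; origin centre of underside. A bystander.
- tin_lid: Flat tin lid, 80 mm in diameter, 12 mm high, loose; origin centre of underside. A bystander.

How it is judged:
By the outcome, as a careful person would: the job done as asked, in the order asked, and still so for the second after the job is handed in, with the robot touching nothing.
It also fails if it takes over 70 s, if anything falls off the work surface, if the arm or the gripper's body presses on something with over 40 N, if the wrist force passes 120 N, or if a joint passes its speed limit or range.

## Working session

There is one attempt and no reset: what is moved stays moved. The work goes in short steps, Python scripts to look and compute and a tool call to move; the robot and the scene stay as the last step left them, time stands still between calls to the robot, and variables do not carry over. Pictures are saved under pics/ and viewed, at most 10 in all, crops included, and the job is handed in when it is done.

Besides the shell and the picture viewer there is one more tool, called as name(argument=value, ...), one argument or row to a line, values as JSON. apply_moves: Moves the arm, as the interface text tells. Its arguments: {"type":"object","properties":{"commands":{"type":"array"},"newtons":{"type":"number"}},"required":["commands"]}

```bash
mkdir -p pics; ls
python3 - <<'E'
from cell import observe, imaging, arm
import cv2, numpy as np
for n in ("scene","top"):
    p,d=imaging.get_image(n); cv2.imwrite(f"pics/{n}0.png",p[:,:,::-1]); np.save(f"{n}_d.npy",d); np.save(f"{n}_p.npy",p)
    print({k:np.round(v,3).tolist() for k,v in imaging.camera_params(n).items()})
s=observe(); print(s, arm.grasp_offset)
E
```

```text
pics
{'camera_matrix': [[407.031, 0.0, 256.523], [0.0, 407.031, 202.523], [0.0, 0.0, 1.0]], 'dist': [-0.134, 0.0, 0.0, 0.0, 0.0], 'origin': [1.289, 0.041, 0.798], 'rotation': [0.607, 0.655, 1.589]}
{'camera_matrix': [[358.133, 0.0, 257.936], [0.0, 358.133, 191.935], [0.0, 0.0, 1.0]], 'dist': [-0.072, 0.0, 0.0, 0.0, 0.0], 'origin': [0.505, -0.035, 1.168], 'rotation': [0.056, -0.022, -1.577]}
{'clock': 0.1, 'joints': array([-1.2196065 ,  0.43512615,  0.02498083,  1.57398495, -0.01160262,
        1.13401684, -0.07509302]), 'dq': array([ 0.00119043, -0.00203128, -0.00220696, -0.0025596 ,  0.00103613,
       -0.00197202, -0.00248568]), 'joint_efforts': array([ 2.51188198e-03, -6.69126534e+01,  9.87687260e-01, -3.15142035e+01,
       -6.05348940e-02,  3.75355629e-02,  3.75628292e-05]), 'position': array([0.27383576, 0.56131302, 0.22604859]), 'ee_rot': array([-7.06775573e-01, -3.06086389e+00,  2.16362403e-03]), 'force': array([ 0.25130491,  0.05041296, -0.33723597]), 'ft_torque': array([ 0.00170793, -0.02476142, -0.01221323]), 'gripper_force': 0.0, 'width': 0.9963305111960074} 0.0188
```

View pics/top0.png

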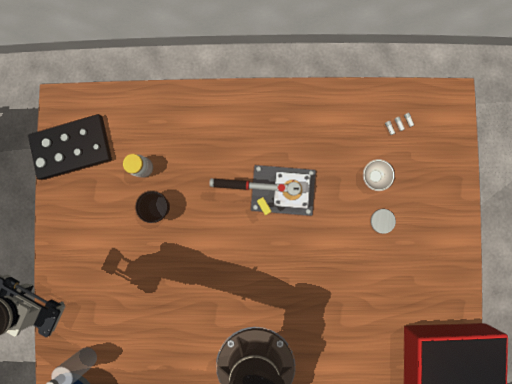

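View pics/scene0.png

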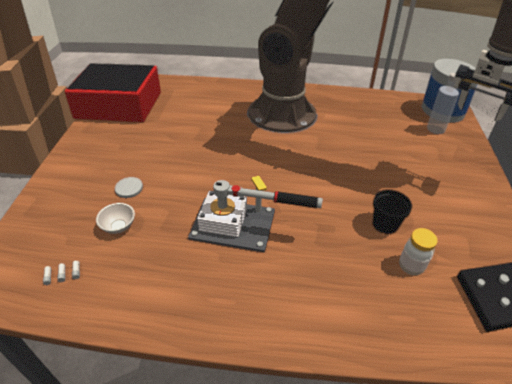

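The top view shows the head near (292,187), the grip from about (213,184) to (248,184), and the yellow pad at (264,206). Clockwise means the handle swings towards +x (up in the image).

```bash
cat > h.py <<'E'
import cv2, numpy as np
from scipy.spatial.transform import Rotation as R
from cell import observe, imaging, arm
def ray(n,uv,z):
    c=imaging.camera_params(n)
    q=cv2.undistortPoints(np.array(uv,float).reshape(-1,1,2),np.array(c["camera_matrix"]),np.array(c["dist"])).reshape(-1,2)
    d=np.c_[q[:,0],-q[:,1],-np.ones(len(q))]; r=np.array(c["rotation"])
    M=R.from_rotvec(r).as_matrix() if r.size==3 else r
    d=d@M.T; o=np.array(c["origin"]); return o+d*((z-o[2])/d[:,2])[:,None]
def blob(m,roi):
    k=np.zeros_like(m); x0,y0,x1,y1=roi; k[y0:y1,x0:x1]=m[y0:y1,x0:x1]
    n,l,s,c=cv2.connectedComponentsWithStats(k.astype(np.uint8)); i=1+np.argmax(s[1:,4])
    return np.argwhere(l==i)[:,::-1],c[i]
E
python3 - <<'E'
from h import *
P={n:np.load(n+"_p.npy").astype(int) for n in("top","scene")}
roi={"top":(205,160,320,220),"scene":(180,165,335,250)}
for n,p in P.items():
    hsv=cv2.cvtColor(p.astype(np.uint8),cv2.COLOR_RGB2HSV); h,s,v=hsv[...,0],hsv[...,1],hsv[...,2]
    for nm,m,z in (("yellow",(h>24)&(h<34)&(s>150)&(v>120),.113),("red",((h<5)|(h>174))&(s>180)&(v>90),.125),("black",(v<45),.125)):
        r=roi[n]
        if nm=="black": r=(205,170,250,196) if n=="top" else (270,185,325,212)
        px,c=blob(m,r); print(n,nm,len(px),c,px.min(0),px.max(0),ray(n,c,z).round(4))
c=cv2.resize(P["top"][155:225,200:325].astype(np.uint8)[:,:,::-1],None,fx=6,fy=6,interpolation=cv2.INTER_CUBIC);cv2.imwrite("pics/c1.png",c)
E
```

```text
top yellow 108 [263.80555556 205.87962963] [258 198] [270 214] [[ 0.5169 -0.0297  0.113 ]]
top red 26 [281.  187.5] [279 185] [283 190] [[ 0.57   -0.0803  0.125 ]]
top black 9 [242.66666667 181.55555556] [240 181] [245 183] [[0.5882 0.0315 0.125 ]]
scene yellow 80 [258.55 182.05] [253 176] [264 188] [[ 0.5201 -0.0297  0.113 ]]
scene red 32 [235.40625 188.09375] [232 185] [238 191] [[ 0.5629 -0.0823  0.125 ]]
scene black 331 [296.49244713 199.80966767] [277 193] [316 206] [[0.5853 0.0681 0.125 ]]
```

View pics/c1.png

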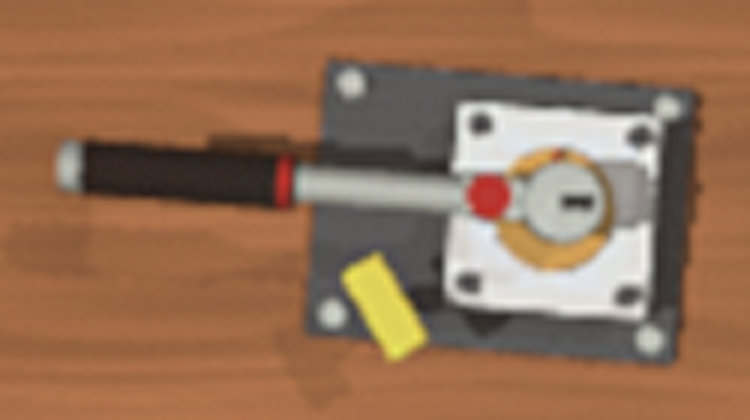

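Run:
```python
from h import *
f=lambda x,y:(x/6+200-.4,y/6+155-.4)
A=ray("top",f(565,203),.138)[0]; H=ray("top",f(488,197),.134)[0]; G=ray("top",f(178,175),.139)[0];E=ray("top",f(82,168),.135)[0];G0=ray("top",f(275,181),.135)[0]; Y=ray("top",f(384,307),.113)[0]
for n,q in dict(A=A,H=H,G=G,E=E,G0=G0,Y=Y).items():
    d=q-A; print(n,q.round(4),"r",np.hypot(*d[:2]).round(4),"ang",np.arctan2(d[1],d[0]).round(3))
s=observe();M=R.from_rotvec(s["ee_rot"]).as_matrix();print(M.round(3))
```

```text
A [ 0.5662 -0.1164  0.138 ] r 0.0 ang 0.0
H [ 0.5696 -0.0797  0.134 ] r 0.0369 ang 1.479
G [0.581  0.0694 0.139 ] r 0.1864 ang 1.491
E [0.5851 0.1164 0.135 ] r 0.2336 ang 1.49
G0 [0.578  0.0229 0.135 ] r 0.1398 ang 1.486
Y [ 0.5172 -0.0291  0.113 ] r 0.1001 ang 2.082
[[-0.899  0.438 -0.   ]
 [ 0.438  0.899 -0.001]
 [-0.    -0.001 -1.   ]]
```

The crop shows the plug axis at world (0.566, -0.116), handle angle 1.49 rad, and pad centre at 2.08 rad with r = 0.100. I'll straddle the grip with part-open fingers so one finger pushes in each direction. First, approach above it.

apply_moves(
  commands=[
    [60,0.427,-0.69,0,-0.2],
    [60,0.427,-0.69,0,-0.2],
    [60,0.427,-0.69,0,-0.2],
    [60,0.427,-0.69,0,-0.2],
    [60,0.427,-0.69,0,-0.2],
    [60,0.427,-0.69,0,-0.2],
    [60,0.427,-0.69,0,-0.2],
    [60,0.427,-0.69,0,-0.2],
    [60,0.427,-0.69,0,-0.2],
    [60,0.427,-0.69,0,-0.2],
    [60,0.427,-0.69,0,-0.2],
    [60,0.427,-0.69,0,-0.2],
  ],
)

```text
clock: 1.6
position: [0.5819, 0.0637, 0.2265]
ee_rot: [-2.315, -2.124, 0.0]
force: [0.5, 0.7, 0.8]
width: 0.597
gripper_force: 0.0
```

apply_moves(
  commands=[
    [60,0,0,0,0],
    [60,0,0,0,0],
  ],
)

```text
clock: 1.85
position: [0.5809, 0.0655, 0.2262]
ee_rot: [-2.31, -2.128, 0.001]
force: [-0.1, 0.8, 0.5]
width: 0.599
gripper_force: 0.0
```

```bash
cat > st.py <<'E'
from h import *
s=observe();M=R.from_rotvec(s["ee_rot"]).as_matrix();A=np.array([.5662,-.1164]);d=s["position"][:2]-A
print(s["clock"],s["position"].round(4),"yang",np.arctan2(M[1,1],M[0,1]).round(3),"F",s["force"].round(2),"w",round(s["width"],3),"r",np.hypot(*d).round(4),"ang",np.arctan2(d[1],d[0]).round(4),"q",s["joints"].round(2))
E
python3 st.py
python3 -c "
from h import *
p,d=imaging.get_image('scene');cv2.imwrite('pics/s1.png',cv2.resize(p[100:300,150:400,::-1],None,fx=3,fy=3))"
```

```text
1.85 [0.5809 0.0655 0.2262] yang -0.082 F [-0.09  0.75  0.45] w 0.599 r 0.1825 ang 1.49 q [-0.54  0.39  0.46  1.7  -0.19  1.1  -0.1 ]
```

View pics/s1.png

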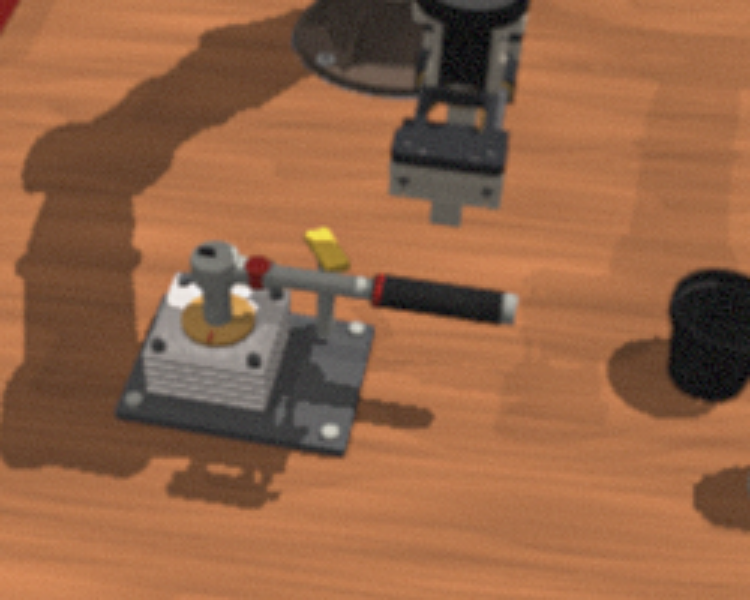

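The gripper is above the grip (crop about (445,215) over (440,300)) with a finger on each side. Now lower it around the grip.

apply_moves(
  commands=[
    [60,0,0,-0.4,0],
    [60,0,0,-0.4,0],
    [60,0,0,-0.4,0],
    [60,0,0,-0.4,0],
    [60,0,0,-0.35,0],
    [60,0,0,0,0],
  ],
)

```text
clock: 2.65
position: [0.5798, 0.0665, 0.1084]
ee_rot: [-2.307, -2.129, 0.004]
force: [0.2, -0.6, -0.9]
width: 0.6
gripper_force: 0.0
```

```bash
python3 st.py
python3 - <<'E'
import numpy as np
# per-step: TCP offset d clockwise-ahead; chord for angle steps, in units
A=np.array([.5662,-.1164]);r=.1825
t=1.49-np.arange(0,0.91,0.05)
P=A+r*np.c_[np.cos(t),np.sin(t)]
for a,b in zip(t[1:],(np.diff(P,axis=0)/.06).round(3)): print(a.round(2),b)
E
```

```text
2.65 [0.5798 0.0665 0.1084] yang -0.08 F [ 0.18 -0.64 -0.9 ] w 0.6 r 0.1834 ang 1.4967 q [-0.49  0.51  0.41  1.83 -0.26  0.85 -0.03]
1.44 [ 0.151 -0.016]
1.39 [ 0.15  -0.024]
1.34 [ 0.149 -0.031]
1.29 [ 0.147 -0.038]
1.24 [ 0.145 -0.046]
1.19 [ 0.143 -0.053]
1.14 [ 0.14 -0.06]
1.09 [ 0.137 -0.067]
1.04 [ 0.133 -0.074]
0.99 [ 0.129 -0.08 ]
0.94 [ 0.125 -0.087]
0.89 [ 0.121 -0.093]
0.84 [ 0.116 -0.099]
0.79 [ 0.111 -0.104]
0.74 [ 0.105 -0.11 ]
0.69 [ 0.1   -0.115]
0.64 [ 0.094 -0.12 ]
0.59 [ 0.088 -0.124]
```

apply_moves(
  commands=[
    [60,0.075,-0.008,0,-0.05],
    [60,0.075,-0.01,0,-0.05],
    [60,0.075,-0.012,0,-0.05],
    [60,0.075,-0.012,0,-0.05],
    [60,0,0,0,0],
  ],
)

```text
clock: 3.28
position: [0.5998, 0.0623, 0.1098]
ee_rot: [2.416, 2.008, 0.0]
force: [-0.7, -0.4, -0.0]
width: 0.603
gripper_force: 0.0
```

apply_moves(
  commands=[
    [60,0.074,-0.015,0,-0.05],
    [60,0.074,-0.016,0,-0.05],
    [60,0,0,0,0],
  ],
)

```text
clock: 3.65
position: [0.6088, 0.0605, 0.1097]
ee_rot: [2.465, 1.947, 0.0]
force: [0.6, 0.5, -0.7]
width: 0.598
gripper_force: 0.0
```

```bash
python3 st.py
```

```text
3.65 [0.6088 0.0605 0.1097] yang -0.234 F [ 0.62  0.51 -0.67] w 0.598 r 0.1819 ang 1.3344 q [-0.49  0.56  0.45  1.77 -0.3   0.89 -0.14]
```

apply_moves(
  commands=[
    [60,0.073,-0.019,0,-0.05],
    [60,0.073,-0.019,0,-0.05],
    [60,0,0,0,0],
  ],
)

```text
clock: 4.03
position: [0.6176, 0.0581, 0.1098]
ee_rot: [2.513, 1.885, 0.0]
force: [-0.6, -0.0, -0.0]
width: 0.6
gripper_force: 0.0
```

```bash
python3 st.py
python3 -c "
from h import *
p,d=imaging.get_image('scene');cv2.imwrite('pics/s2.png',cv2.resize(p[140:260,170:350,::-1],None,fx=4,fy=4))"
```

```text
4.025 [0.6176 0.0581 0.1098] yang -0.284 F [-0.62 -0.   -0.02] w 0.6 r 0.1819 ang 1.2843 q [-0.49  0.57  0.47  1.74 -0.31  0.9  -0.18]
```

View pics/s2.png

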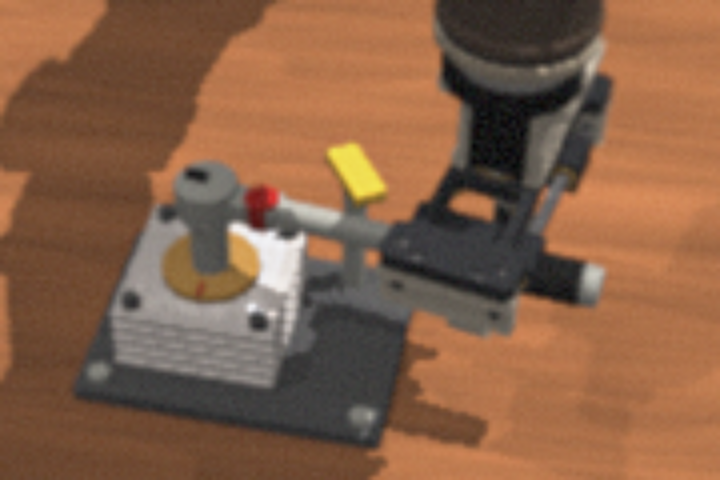

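The handle (collar at crop (262,205), grip end at (590,283)) lies between the fingers and has swung a little clockwise. Continue in small steps.

apply_moves(
  commands=[
    [60,0.072,-0.022,0,-0.05],
    [60,0.071,-0.024,0,-0.05],
    [60,0,0,0,0],
  ],
)

```text
clock: 4.45
position: [0.6262, 0.0554, 0.1098]
ee_rot: [2.559, 1.821, 0.001]
force: [-0.0, -0.1, -0.0]
width: 0.601
gripper_force: 0.0
```

apply_moves(
  commands=[
    [60,0.07,-0.026,0,-0.05],
    [60,0.07,-0.027,0,-0.05],
    [60,0,0,0,0],
  ],
)

```text
clock: 4.82
position: [0.6346, 0.0521, 0.1098]
ee_rot: [2.604, 1.757, 0.001]
force: [0.3, -0.5, 0.0]
width: 0.598
gripper_force: 0.0
```

apply_moves(
  commands=[
    [60,0.069,-0.03,0,-0.05],
    [60,0.068,-0.031,0,-0.05],
    [60,0,0,0,0],
  ],
)

```text
clock: 5.2
position: [0.6428, 0.0484, 0.1098]
ee_rot: [2.647, 1.691, 0.0]
force: [0.0, 0.1, 0.6]
width: 0.6
gripper_force: 0.0
```

apply_moves(
  commands=[
    [60,0.067,-0.033,0,-0.05],
    [60,0.066,-0.034,0,-0.05],
    [60,0,0,0,0],
  ],
)

```text
clock: 5.58
position: [0.6508, 0.0444, 0.1098]
ee_rot: [2.688, 1.624, 0.001]
force: [0.2, -0.7, -0.6]
width: 0.596
gripper_force: 0.0
```

apply_moves(
  commands=[
    [60,0.065,-0.036,0,-0.05],
    [60,0.064,-0.038,0,-0.05],
    [60,0,0,0,0],
  ],
)

```text
clock: 5.95
position: [0.6585, 0.0399, 0.1098]
ee_rot: [2.728, 1.557, 0.001]
force: [0.1, 1.1, 0.2]
width: 0.6
gripper_force: 0.0
```

apply_moves(
  commands=[
    [60,0.063,-0.039,0,-0.05],
    [60,0.061,-0.041,0,-0.05],
    [60,0,0,0,0],
  ],
)

```text
clock: 6.32
position: [0.6659, 0.0351, 0.1098]
ee_rot: [2.766, 1.488, 0.001]
force: [-0.8, 0.3, -0.2]
width: 0.598
gripper_force: 0.0
```

apply_moves(
  commands=[
    [60,0.06,-0.043,0,-0.05],
    [60,0.059,-0.044,0,-0.05],
    [60,0,0,0,0],
  ],
)

```text
clock: 6.7
position: [0.673, 0.0298, 0.1098]
ee_rot: [2.803, 1.418, 0.0]
force: [-0.4, -1.1, 0.9]
width: 0.601
gripper_force: 0.0
```

```bash
python3 st.py
python3 -c "
from h import *
p,d=imaging.get_image('top');cv2.imwrite('pics/t2.png',cv2.resize(p[140:230,200:330,::-1],None,fx=5,fy=5))"
```

```text
6.7 [0.673  0.0298 0.1098] yang -0.634 F [-0.39 -1.08  0.94] w 0.601 r 0.1811 ang 0.9396 q [-0.47  0.67  0.55  1.6  -0.4   0.99 -0.42]
```

View pics/t2.png

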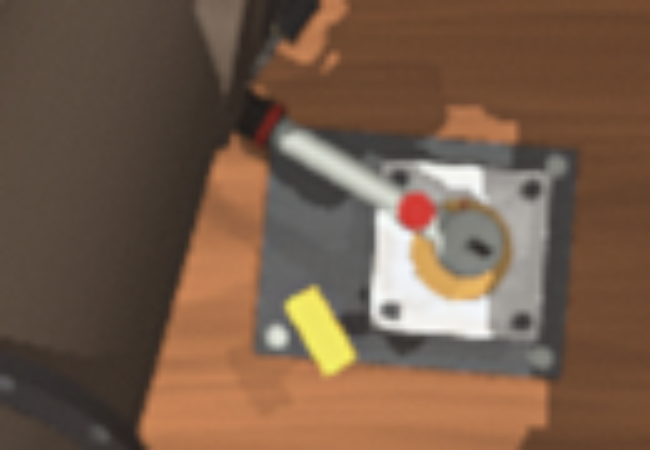

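The top view shows the head (473,242), collar (415,210) and grip start (265,125) in a line, so the handle is still straight and turning. Continue.

apply_moves(
  commands=[
    [60,0.057,-0.046,0,-0.05],
    [60,0.056,-0.048,0,-0.05],
    [60,0,0,0,0],
  ],
)

```text
clock: 7.12
position: [0.6798, 0.0241, 0.1098]
ee_rot: [2.837, 1.348, 0.0]
force: [-0.8, 0.4, -0.3]
width: 0.607
gripper_force: 0.0
```

apply_moves(
  commands=[
    [60,0.054,-0.049,0,-0.05],
    [60,0.053,-0.051,0,-0.05],
    [60,0,0,0,0],
  ],
)

```text
clock: 7.5
position: [0.6862, 0.0181, 0.1098]
ee_rot: [2.87, 1.276, 0.0]
force: [-0.0, 0.0, -0.4]
width: 0.602
gripper_force: 0.0
```

apply_moves(
  commands=[
    [60,0.051,-0.052,0,-0.05],
    [60,0.05,-0.054,0,-0.05],
    [60,0,0,0,0],
  ],
)

```text
clock: 7.88
position: [0.6903, 0.0139, 0.1089]
ee_rot: [-2.898, -1.204, 0.004]
force: [-5.4, 4.7, 0.3]
width: 0.601
gripper_force: 3.6
```

The plug has seated: the force has risen to about 7 N. Finer steps now.

apply_moves(
  commands=[
    [60,0.024,-0.026,0,-0.02],
    [60,0,0,0,0],
    [60,0,0,0,0],
  ],
)

```text
clock: 8.25
position: [0.6908, 0.0134, 0.1085]
ee_rot: [-2.902, -1.19, 0.006]
force: [-8.5, 7.0, 0.5]
width: 0.602
gripper_force: 5.5
```

apply_moves(
  commands=[
    [60,0.03,-0.033,0,-0.02],
    [60,0,0,0,0],
    [60,0,0,0,0],
  ],
)

```text
clock: 8.62
position: [0.6927, 0.0117, 0.1086]
ee_rot: [-2.907, -1.176, 0.006]
force: [-8.4, 7.5, 0.7]
width: 0.6
gripper_force: 5.7
```

```bash
python3 st.py
```

```text
8.625 [0.6927 0.0117 0.1086] yang -0.802 F [-8.44  7.48  0.65] w 0.6 r 0.1801 ang 0.7916 q [-0.44  0.71  0.59  1.55 -0.44  1.03 -0.53]
```

The force holds at about 11.2 N while the handle advances, so it is breaking over. Carry on about 8 mm, checking halfway.

apply_moves(
  commands=[
    [60,0.022,-0.024,0,-0.02],
    [60,0.022,-0.024,0,-0.02],
    [60,0,0,0,0],
    [60,0,0,0,0],
  ],
)

```text
clock: 9.12
position: [0.6955, 0.0091, 0.1086]
ee_rot: [-2.918, -1.147, 0.005]
force: [-7.4, 7.7, 1.3]
width: 0.603
gripper_force: 5.7
```

apply_moves(
  commands=[
    [60,0.022,-0.025,0,-0.02],
    [60,0.022,-0.025,0,-0.02],
    [60,0,0,0,0],
    [60,0,0,0,0],
  ],
)

```text
clock: 9.62
position: [0.6983, 0.0063, 0.1087]
ee_rot: [-2.93, -1.118, 0.005]
force: [-6.7, 8.0, 1.6]
width: 0.6
gripper_force: 5.8
```

```bash
python3 st.py
python3 -c "
from h import *
p,d=imaging.get_image('top');cv2.imwrite('pics/t3.png',cv2.resize(p[140:230,200:330,::-1],None,fx=6,fy=6,interpolation=2))"
```

```text
9.625 [0.6983 0.0063 0.1087] yang -0.842 F [-6.67  7.98  1.64] w 0.6 r 0.1803 ang 0.7485 q [-0.44  0.72  0.6   1.53 -0.45  1.04 -0.56]
```

View pics/t3.png

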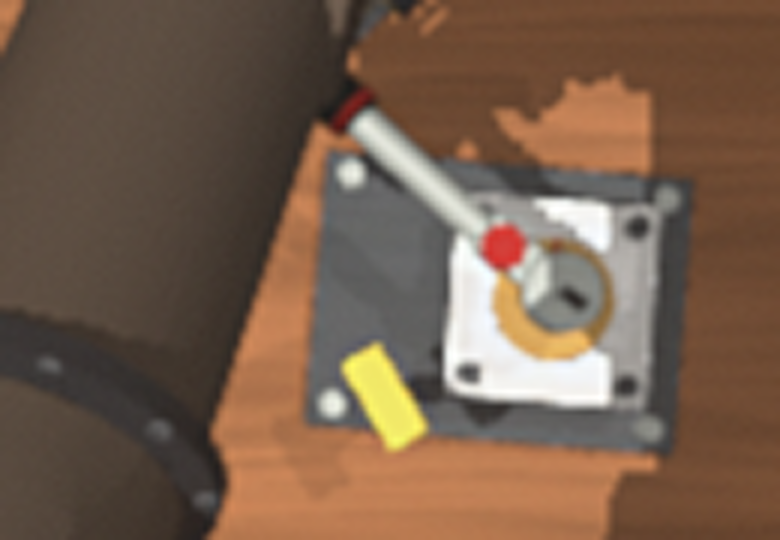

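The picture shows the kink: head (563,293), collar (503,247), shaft up to (355,105). Grip travel past the break is about 10 mm at a flat ~10.5 N, a clear click, so I stop here, ease off and swing back.

Run:
```python
import numpy as np
A=np.array([.5662,-.1164]);p0=np.array([.7008,.0023]);d=p0-A
t0=np.arctan2(d[1],d[0]);t1=2.157;y0,y1=-.842,.511
t=np.r_[t0,t0+.015,t0+.03,t0+.05,t0+.075,t0+.1,t0+.13];t=np.r_[t,np.linspace(t[-1],t1,30)[1:]]
r=np.linspace(np.hypot(*d),.181,len(t));P=A+r[:,None]*np.c_[np.cos(t),np.sin(t)]
yy=y0+(t-t0)/(t1-t0)*(y1-y0)
D=np.c_[np.diff(P,axis=0)/.06,np.diff(yy)/.5].round(3);print(t0,len(D))
for i in range(0,len(D),12): print([[60,a,b,0,c] for a,b,c in D[i:i+12].tolist()])
```

```text
0.722708996783112 35
[[60, -0.029, 0.034, 0, 0.028], [60, -0.03, 0.033, 0, 0.028], [60, -0.041, 0.044, 0, 0.038], [60, -0.052, 0.053, 0, 0.047], [60, -0.054, 0.052, 0, 0.047], [60, -0.066, 0.061, 0, 0.057], [60, -0.103, 0.087, 0, 0.085], [60, -0.107, 0.082, 0, 0.085], [60, -0.11, 0.077, 0, 0.085], [60, -0.114, 0.072, 0, 0.085], [60, -0.117, 0.067, 0, 0.085], [60, -0.12, 0.062, 0, 0.085]]
[[60, -0.123, 0.056, 0, 0.085], [60, -0.125, 0.051, 0, 0.085], [60, -0.127, 0.045, 0, 0.085], [60, -0.129, 0.039, 0, 0.085], [60, -0.131, 0.034, 0, 0.085], [60, -0.132, 0.028, 0, 0.085], [60, -0.133, 0.022, 0, 0.085], [60, -0.134, 0.016, 0, 0.085], [60, -0.135, 0.01, 0, 0.085], [60, -0.135, 0.004, 0, 0.085], [60, -0.135, -0.003, 0, 0.085], [60, -0.135, -0.009, 0, 0.085]]
[[60, -0.135, -0.015, 0, 0.085], [60, -0.134, -0.021, 0, 0.085], [60, -0.133, -0.027, 0, 0.085], [60, -0.131, -0.033, 0, 0.085], [60, -0.13, -0.039, 0, 0.085], [60, -0.128, -0.044, 0, 0.085], [60, -0.126, -0.05, 0, 0.085], [60, -0.124, -0.056, 0, 0.085], [60, -0.121, -0.061, 0, 0.085], [60, -0.118, -0.067, 0, 0.085], [60, -0.115, -0.072, 0, 0.085]]
```

apply_moves(
  commands=[
    [60,-0.03,0.034,0,0.03],
    [60,-0.03,0.033,0,0.03],
    [60,-0.04,0.044,0,0.04],
    [60,-0.052,0.053,0,0.047],
    [60,-0.054,0.052,0,0.047],
    [60,-0.066,0.061,0,0.057],
    [60,0,0,0,0],
  ],
)

```text
clock: 10.55
position: [0.6841, 0.0193, 0.1099]
ee_rot: [2.86, 1.3, 0.001]
force: [-0.4, -0.7, -0.1]
width: 0.599
gripper_force: 0.0
```

apply_moves(
  commands=[
    [60,-0.103,0.087,0,0.085],
    [60,-0.107,0.082,0,0.085],
    [60,-0.11,0.077,0,0.085],
    [60,-0.114,0.072,0,0.085],
    [60,-0.117,0.067,0,0.085],
    [60,-0.12,0.062,0,0.085],
  ],
)

```text
clock: 11.3
position: [0.6433, 0.0463, 0.1098]
ee_rot: [2.669, 1.657, 0.0]
force: [-0.2, -0.9, 0.0]
width: 0.597
gripper_force: 0.6
```

```bash
python3 st.py
```

```text
11.3 [0.6433 0.0463 0.1098] yang -0.46 F [-0.23 -0.93  0.04] w 0.597 r 0.1801 ang 1.1282 q [-0.49  0.61  0.51  1.68 -0.36  0.94 -0.3 ]
```

apply_moves(
  commands=[
    [60,-0.123,0.056,0,0.085],
    [60,-0.125,0.051,0,0.085],
    [60,-0.127,0.045,0,0.085],
    [60,-0.129,0.039,0,0.085],
    [60,-0.131,0.034,0,0.085],
    [60,-0.132,0.028,0,0.085],
    [60,-0.133,0.022,0,0.085],
    [60,-0.134,0.016,0,0.085],
    [60,-0.135,0.01,0,0.085],
    [60,-0.135,0.004,0,0.085],
    [60,-0.135,-0.003,0,0.085],
    [60,-0.135,-0.009,0,0.085],
  ],
)

```text
clock: 12.8
position: [0.5489, 0.0638, 0.1098]
ee_rot: [2.165, 2.277, 0.0]
force: [1.7, -0.6, -0.6]
width: 0.601
gripper_force: 0.6
```

```bash
python3 st.py
```

```text
12.8 [0.5489 0.0638 0.1098] yang 0.05 F [ 1.72 -0.57 -0.61] w 0.601 r 0.181 ang 1.6667 q [-0.49  0.46  0.38  1.91 -0.23  0.81  0.07]
```

apply_moves(
  commands=[
    [60,-0.135,-0.015,0,0.085],
    [60,-0.134,-0.021,0,0.085],
    [60,-0.133,-0.027,0,0.085],
    [60,-0.131,-0.033,0,0.085],
    [60,-0.13,-0.039,0,0.085],
    [60,-0.128,-0.044,0,0.085],
    [60,-0.126,-0.05,0,0.085],
    [60,-0.124,-0.056,0,0.085],
    [60,-0.121,-0.061,0,0.085],
    [60,-0.118,-0.067,0,0.085],
    [60,-0.115,-0.072,0,0.085],
    [60,0,0,0,0],
  ],
)

```text
clock: 14.3
position: [0.4648, 0.0344, 0.1097]
ee_rot: [-1.582, -2.713, 0.0]
force: [1.0, -0.8, -1.3]
width: 0.595
gripper_force: 0.0
```

```bash
python3 st.py
python3 -c "
from h import *
p,d=imaging.get_image('top');cv2.imwrite('pics/t4.png',cv2.resize(p[140:240,200:330,::-1],None,fx=6,fy=6,interpolation=2))"
```

```text
14.3 [0.4648 0.0344 0.1097] yang 0.515 F [ 1.01 -0.8  -1.31] w 0.595 r 0.1817 ang 2.1629 q [-0.4   0.33  0.27  2.11 -0.13  0.72  0.47]
```

View pics/t4.png

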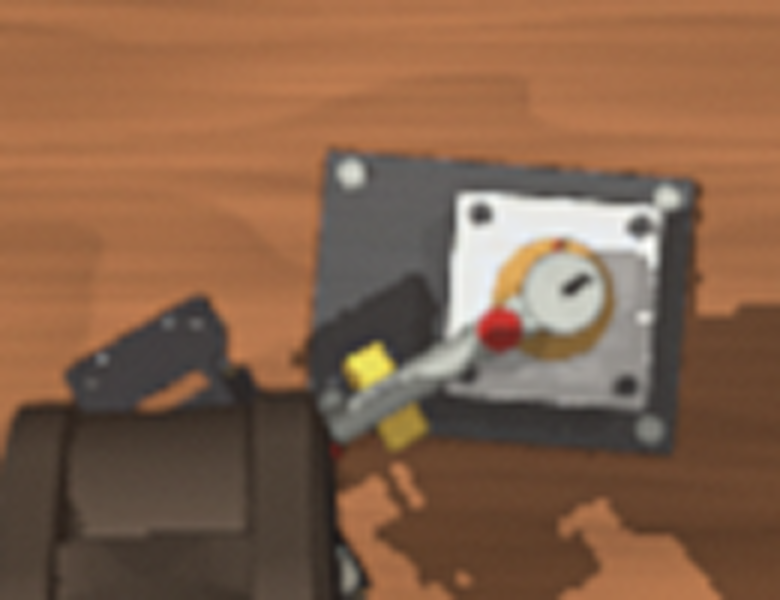

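The shaft crosses the middle of the yellow pad at (385,395), the handle is straight, and the red mark at (558,243) hasn't moved. Centre the fingers so neither touches, then lift away.

apply_moves(
  commands=[
    [60,0.05,0.035,0,0],
    [60,0.06,0.04,0,0],
    [60,0,0,0,0],
    [60,0,0,0.15,0],
    [60,0,0,0.4,0],
    [60,0,0,0.5,0],
    [60,0,0,0.5,0],
    [60,0,0,0.5,0],
    [60,-0.5,0.5,0.3,0],
    [60,-0.5,0.5,0,0],
    [60,0,0.5,0,0],
    [60,0,0,0,0],
  ],
)

```text
clock: 15.85
position: [0.4119, 0.1312, 0.2514]
ee_rot: [1.578, 2.716, 0.002]
force: [-0.3, -0.7, -0.4]
width: 0.602
gripper_force: 0.0
```

```bash
python3 st.py
python3 -c "
from h import *
p,d=imaging.get_image('top');q,d=imaging.get_image('scene');cv2.imwrite('pics/f.png',np.vstack([cv2.resize(p[145:245,100:400,::-1],(780,260)),cv2.resize(q[130:260,80:460,::-1],(780,267))]))"
```

```text
15.85 [0.4119 0.1312 0.2514] yang 0.519 F [-0.25 -0.66 -0.42] w 0.602 r 0.2917 ang 2.1282 q [-0.62  0.09  0.21  1.99 -0.02  1.07  0.11]
```

View pics/f.png

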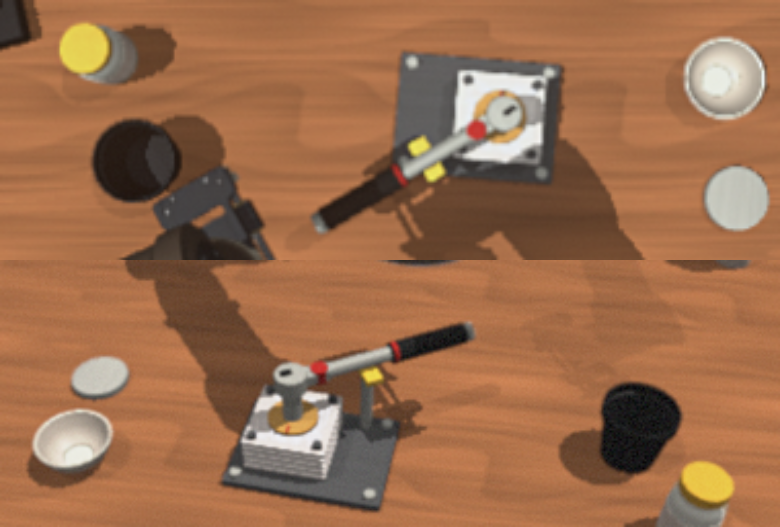

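The handle is straight and centred over the pad at (425,160), the arm is clear, and the jar, pot, bowl and lid are where they started. Handing in.

```bash
python3 -c "
from cell import arm
print(arm.sign_off())"
```

```text
the job is handed in; nothing more can be done
None
```

The plug was swung clockwise until it seated and the handle clicked (about 10 mm past the break at about 11 N, red mark unmoved); the handle was then swung back, left straight over the yellow pad and released, with the jar, pot, bowl and lid undisturbed, and the job is handed in.

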